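# Return the checked vial and hold the next sample tipped for inspection

## Robot

A 6-joint arm with a two-finger parallel gripper is mounted at the origin on a cart in front of the work surface, level with it; the furniture and walls round the work are solid. World frame = base frame: x ahead of the robot, y to its left, z up, the work surface at z = 0. Lengths are in m, angles in rad, forces in N, time in s.
With the tool pointing down it reaches from about 0.25 to 0.725 m from the base axis. Payload 4 kg.
Tool frame: the origin (TCP) lies between the finger pads; the fingertips stand 11 mm ahead of it and the grasp point (between the pads) lies 8 mm behind it (bot.tip_extent is the distance from the TCP to the fingertips, in m); z points along the fingers, y is the line along which they close (so a half turn about z gives the same grasp; the last joint's range is limited). The gripper opens to 85 mm and grips with 20 to 120 N. Pads are 22 mm wide; open, the fingers measure 114 mm over their backs; the gripper's body (76 mm by 85 mm) begins 54 mm behind the grasp point. The pads swing forward as they close: fully open they stand 13 mm farther back than shut.
Start: joints at [1.322, 0.241, 0.005, 1.335, 0, 1.571], TCP at [0.123, 0.485, 0.242] pointing down, gripper open.
Joint ranges: [-2.72, 2.72], [-1.05, 1.87], [-1.09, 1.28], [-1.99, 2.15], [-1.42, 1.44], [-3.14, 3.14]. Speed limits (rad/s): [2.79, 2.79, 3.14, 3.14, 3.14, 3.14].

## Interface

Orientations are given as a unit quaternion [x, y, z, w].
In Python, from workcell import bot gives the robot as it stands. The module is installed in compiled form; this text tells all that it offers.
- The arm moves only by the tool drive_tool, never from a script. Its argument "rows" is a list of rows, each an object of numbers: "dx", "dy", "dz": the shift along the tool's x, y, z in units of 50 mm (1.0 is 50 mm); "wx", "wy", "wz": the turn, a rotation vector about the tool's x, y, z in units of 5 degrees (1.0 is 5 degrees); "hand": the finger opening in mm, from 0 to 85.4. A call has 1 to 20 rows; each row is the pose to reach, as a shift and turn from the pose commanded when the call began, along the tool's axes at that moment; what a row does not reach only later rows make up. A row lasts 1/10 s, in which the tool goes at most 50 mm and 8.59 degrees, less where a joint would pass 70% of its speed; a pose out of reach is approached as far as the arm can. A call with a gripper value outside its range is refused whole. The fingers move at their own pace and stop on an object; the grip force is fixed at half the most. Time passes only in rows, so rows that repeat a pose let the fingers close. It gives the time, the measured TCP pose, the force, the opening and the grip force at its end, in the units of the state.
- bot.get_obs(): the state, without advancing time (a new reading comes with each control period).
- bot.camera(name): name is "scene" or "side" or "wrist"; returns the picture (480x640x3 uint8, red, green, blue); there is no depth.
- bot.get_calibration(name): a dict with "vfov" (degrees; the focal length in pixels is half the picture's height over the tangent of half this angle, whatever the lens; pixels are square), "cx", "cy" (the principal point, pixels), "origin" and "rotation" of the camera in the world; the wrist camera has in their place "mount" (4x4, takes a point from camera to tool coordinates, whose origin is the TCP and whose axes are the flange's). Camera axes: x right, y up, looking along -z (the intrinsics and any distortion apply to the point x, -y, -z); pixel columns grow to the right and rows downward; lengths in m; the calibration is good to about 2 mm. A picture is of the moment at which its call begins: read the wrist's pose just before it. get_calibration takes no time and is no camera call.
- bot.job_done(): hands the job in; it is judged then, once.
Trained networks look in the newest picture that a camera, given by its name, has taken for a name from the list of things; names that differ only in an ending like _2 or _b are one class to them, and where a whole thing is asked for, a point or a joint stands for the part that bears it (a point fixed in the world has none). Each returns a list of dicts, best first, with "score" (0 to 1); they miss things now and then, are a little off and sometimes report something else, mostly with a low value. They report only what shows in the picture. A call takes as long as a camera call. They do not tell look-alikes from the thing itself.
- bot.look_for(camera, thing): "extent" ([centre column, centre row, width, height] in pixels, round what is visible of it).
- bot.outline_of(camera, thing): "region" (480x640 bool, what is visible of it) and "extent" ([centre column, centre row, width, height] in pixels, round what is visible of it).
The state is a dict: "clock": time; "joint_pos": joint angles; "joint_vel": joint speeds; "tau": joint torques, N m; "eef_pos": TCP position; "tool_rot": TCP orientation; "ft_force": force on the tool from outside, world axes, zero at the start; "ft_torque": the same for the moment, N m; "grip_width": finger opening in m; "grasp_force": force on a finger pad.
Only numpy, scipy, OpenCV 4.12 (cv2) and the standard library are available. Lean on these libraries where they do the work, as an engineer would, in place of code of your own. Each camera call takes 0.05 s, during which the arm holds its last target. There are 200 camera calls.

## Task

Samples are being checked for sediment, one after another. First put the short vial that stands on the worktop back upright into any empty pocket of the vial rack, fully down, and let go of it; then draw the tall tube out of the rack and hold it up in the gripper, cap end uppermost, tipped about 45 degrees from upright, with its lower end at least 15 cm above the worktop. Finish while still holding the tube there motionless, and leave the rack, the other vial in it and the things around where they are.

Things in the scene. Friction and masses are not known exactly. Their poses are not given: they have to be found in the camera images.
- vial: short glass sample vial with white screw cap, 15 mm diameter, 50 mm tall (the cap is the top 10 mm); stands upright alone on the worktop right of the rack. Origin: centre of its underside, z axis along it towards the cap. 12 g
- tube: tall clear flat-bottomed sample tube with white ribbed screw cap, 98 mm long: body 15.6 mm diameter, 84 mm long, cap 19 mm diameter, 14 mm long. Stands upright with a little play in a pocket of the rack's -x row (row nearer the robot), at one end of the row or the other. Origin: centre of its underside, z axis along it towards the cap. 20 to 45 g
- tube_cap (a point): centre of the top of the tall tube's cap, 98 mm from the tube's underside
- rack: loose open bar rack, 56 (x) x 150 (y) mm, 0.4 kg. Origin: centre of underside, x away from robot at yaw 0, z up. 12 pockets in two rows, centres x = +-12.5, y = +-11.5, +-35, +-59.5 mm in its frame; openings 21 (x) x 19 to 21 mm (y) between bars 29 to 34 mm above the worktop. Pocket floor 6 mm above the worktop. End plates at y = +-70 to 75 mm rise to 40 mm
- spare_vial: another vial like vial (15 mm diameter, 50 mm tall), bystander, standing in the end pocket of the rack's -x row at the end where the tall tube is not. Origin: centre of its underside. Leave it alone
- timer: bystander: small square lab timer, 62 x 62 x 21 mm, lying on the worktop near its front edge, left of the middle. (Farther left, at y > 0.2 m and x > 0.45 m, stands a tall fixed computer tower: keep clear of it.) Origin: centre of its underside
- label_roll: bystander: flat roll of tape, 52 mm diameter, 22 mm high, lying on the worktop near its front edge, in the middle. Origin: centre of its underside
Things that resemble listed ones, but are neither listed nor needed, are in the scene too. There is more than one size of the tube; the one meant has the size given above.

How it is judged:
On the way, in this order (a step that is already met when the one before it is completed fails the run):
1. the short vial stands in a pocket of the rack and is let go, with the tall tube still in the rack (x of vial in the frame of rack between -0.022 and 0.022 m and y of vial in the frame of rack between -0.068 and 0.068 m and z of vial in the frame of rack between 0 and 0.011 m and angle between vial's own z axis and vertical below 0.3 rad and contact force between vial and the fingers below 0.05 N and linear speed of vial below 0.03 m/s and z of tube in the frame of rack below 0.02 m), for 0.3 s.
2. the tall tube is drawn clear of the rack in the gripper (height (world z) of tube above 0.05 m and contact force between the fingers and tube above 0.5 N and contact force between tube and rack below 0.05 N), for 0.1 s.
At the end, for the whole second after the job is handed in: Short vial free and upright (17 deg) on a rack pocket floor (5 mm); tall tube still in the fingers, off the rack, tipped 30 to 60 deg, cap up, underside over 13 cm high; rack, timer and roll within 30 mm of their start, spare vial in its pocket (35 mm) (x of vial in the frame of rack between -0.022 and 0.022 m and y of vial in the frame of rack between -0.068 and 0.068 m and z of vial in the frame of rack between 0 and 0.011 m and angle between vial's own z axis and vertical below 0.3 rad and contact force between vial and the fingers below 0.05 N and linear speed of each of vial, tube below 0.03 m/s and angle between rack's own z axis and vertical below 0.1 rad and distance of each of rack, timer, label_roll from where it was at the start of the episode below 0.03 m and height (world z) of tube above 0.13 m and angle between tube's own z axis and vertical between 0.524 and 1.047 rad and contact force between the fingers and tube above 0.5 N and contact force between tube and rack below 0.05 N and angular speed of tube below 0.2 rad/s and z of spare_vial in the frame of rack below 0.011 m and distance of spare_vial from where it was at the start of the episode below 0.035 m); the arm keeps its last pose, push and grip.
It fails at once if the rack is shoved away by more than 30 mm or tipped (distance of rack from where it was at the start of the episode above 0.03 m or angle between rack's own z axis and vertical above 0.2 rad).
It fails at once if the other vial is pulled out of its pocket (z of spare_vial in the frame of rack above 0.03 m).
It fails at once if the timer or the roll is pushed away by more than 30 mm (distance of any of timer, label_roll from where it was at the start of the episode above 0.03 m).
It also fails if it takes over 58 s, if anything falls off the work surface, if the arm or the gripper's body presses on something with over 40 N, if the wrist force passes 120 N, or if a joint passes its speed limit or range.

## Working session

There is one attempt and no reset: what is moved stays moved. The work goes in short steps, Python scripts to look and compute and a tool call to move; the robot and the scene stay as the last step left them, time stands still between calls to the robot, and variables do not carry over. Pictures are saved under pics/ and viewed, at most 10 in all, crops included, and the job is handed in when it is done.

Besides the shell and the picture viewer there is one more tool, called after "Call:" in YAML: its name, and indented under it one key for each argument. drive_tool: Moves the arm, as the interface text tells. Its arguments: {"type":"object","properties":{"rows":{"type":"array","items":{"type":"object","properties":{"dx":{"type":"number"},"dy":{"type":"number"},"dz":{"type":"number"},"wx":{"type":"number"},"wy":{"type":"number"},"wz":{"type":"number"},"hand":{"type":"number"}}}}},"required":["rows"]}

```bash
mkdir -p pics; cat > h.py <<'E'
import numpy as np, cv2
from workcell import bot
from scipy.spatial.transform import Rotation as R
def cal(n,obs=None):
    c=bot.get_calibration(n); f=240/np.tan(np.radians(c["vfov"])/2)
    if "mount" in c:
        o=obs or bot.get_obs(); T=np.eye(4); T[:3,:3]=R.from_quat(o["tool_rot"]).as_matrix(); T[:3,3]=o["eef_pos"]
        M=T@np.array(c["mount"]); return f,c["cx"],c["cy"],M[:3,3],M[:3,:3],c
    return f,c["cx"],c["cy"],np.array(c["origin"]),np.array(c["rotation"]),c
def ray(C,u,v):
    f,cx,cy,o,r,_=C; d=r@np.array([(u-cx)/f,-(v-cy)/f,-1]); return o,d
def onz(C,u,v,z):
    o,d=ray(C,u,v); return o+d*(z-o[2])/d[2]
def proj(C,p):
    f,cx,cy,o,r,_=C; q=r.T@(np.array(p)-o); return cx+f*q[0]/-q[2], cy-f*q[1]/-q[2]
E
python3 - <<'E'
from h import *
for n in ["scene","side"]:
    im=bot.camera(n); cv2.imwrite(f"pics/{n}0.png",im[:,:,::-1])
    C=cal(n); print(C)
    for t in ["vial","tube","rack","tube_cap","spare_vial","timer","label_roll"]:
        print(n,t,[(np.round(d["extent"]).tolist(),round(d["score"],2)) for d in bot.look_for(n,t)[:5]])
print(bot.get_calibration("wrist")); o=bot.get_obs();print(o)
E
```

```text
(np.float64(485.41060904957976), 315.9503979289174, 237.60004478546435, array([-0.02349775,  0.03021451,  0.98880396]), array([-0.16560204,  0.19602984,  0.7470801 , -0.61320436]), {'vfov': 52.618048228998106, 'cx': 315.9503979289174, 'cy': 237.60004478546435, 'origin': array([-0.02349775,  0.03021451,  0.98880396]), 'rotation': array([-0.16560204,  0.19602984,  0.7470801 , -0.61320436])})
scene vial [([418.0, 232.0, 12.0, 12.0], 0.48)]
scene tube [([224.0, 244.0, 12.0, 19.0], 0.57), ([267.0, 278.0, 18.0, 37.0], 0.56)]
scene rack [([251.0, 238.0, 71.0, 52.0], 0.64)]
scene tube_cap [([225.0, 246.0, 15.0, 28.0], 0.75), ([267.0, 277.0, 14.0, 36.0], 0.61)]
scene spare_vial [([277.0, 229.0, 7.0, 11.0], 0.6)]
scene timer [([236.0, 310.0, 25.0, 24.0], 0.67)]
scene label_roll [([324.0, 296.0, 28.0, 25.0], 0.57)]
(np.float64(533.2195993437579), 318.03009991765526, 237.35089826608836, array([0.19809218, 0.77749946, 0.46410015]), array([-0.1059814 ,  0.54868799,  0.81830674, -0.13447494]), {'vfov': 48.46463700296328, 'cx': 318.03009991765526, 'cy': 237.35089826608836, 'origin': array([0.1980921
[... 1019 characters left out ...]
}
{'clock': 0.8, 'joint_pos': array([ 1.32203777e+00,  2.40582749e-01,  4.99500462e-03,  1.33521185e+00,
       -3.01248099e-06,  1.57080468e+00]), 'joint_vel': array([-0.00072528,  0.00102512, -0.00216827,  0.00148256,  0.00079888,
       -0.00141316]), 'tau': array([-1.05202795e-03, -3.72148883e+01,  2.52679986e+01,  7.25378686e-04,
       -1.63101372e-04,  1.91258977e-06]), 'eef_pos': array([0.12309945, 0.48460185, 0.24231318]), 'tool_rot': array([ 1.24062973e-01,  9.92274346e-01, -1.80594686e-06,  1.29218597e-06]), 'ft_force': array([ 0.27674093,  0.87635192, -0.8569776 ]), 'ft_torque': array([-0.00618129,  0.00173058,  0.00745943]), 'grasp_force': 0.0, 'grip_width': 0.08552897482940434}
```

View pics/scene0.png

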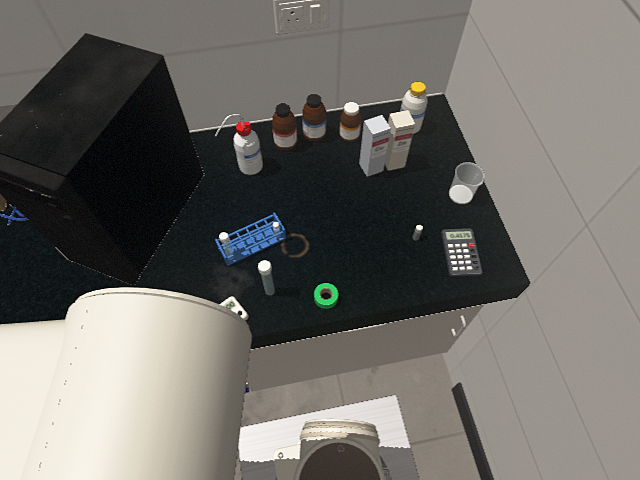

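View pics/side0.png

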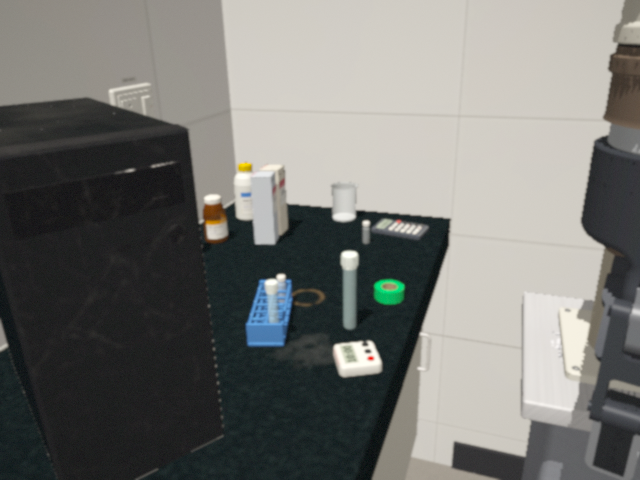

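The scene shows the rack at (251,238). The tall tube is in its left end at (224,240) and the spare vial in its right end at (277,229). The loose vial stands at (418,232). A longer look-alike tube stands free on the worktop at (267,278).

```bash
sed -i 's/np.array(c\["rotation"\]),c/R.from_quat(c["rotation"]).as_matrix() if np.size(c["rotation"])==4 else np.array(c["rotation"]),c/' h.py
python3 - <<'E'
from h import *
S=cal("scene");D=cal("side")
def tri(a,b):
    A=[];B=[]
    for C,p in((S,a),(D,b)):
        o,d=ray(C,*p); d/=np.linalg.norm(d); P=np.eye(3)-np.outer(d,d); A.append(P);B.append(P@o)
    return np.round(np.linalg.solve(sum(A),sum(B)),4)
print("vial mid",tri((418,232),(367.5,233)), onz(S,418,232,.025),onz(D,367.5,233,.025))
print("tubetop",tri((224,237),(271,285)))
print("decoytop",tri((264.5,266),(349,257)),"bottom",onz(S,269,293,0),onz(D,349.5,328,0))
print("spare",tri((276,226),(281.5,277)))
print("timer",onz(D,358,358,.01),"roll",onz(S,326,295,.011),onz(D,390,292,.011))
for n,C in(("scene",S),("side",D)):
    im=cv2.imread(f"pics/{n}0.png"); bot.camera(n)
    m=((im[:,:,0].astype(int)-im[:,:,2]>50)).astype(np.uint8)
    k,l,st,ce=cv2.connectedComponentsWithStats(m)
    for i in range(1,k):
        if st[i,4]>250: print(n,st[i],ce[i],onz(C,*ce[i],.02))
for n,b in(("scene",(205,205,90,70)),("side",(235,265,70,90))):
    im=cv2.imread(f"pics/{n}0.png"); x,y,w,h=b
    im=cv2.resize(im[y:y+h,x:x+w],None,fx=6 if n=="scene" else 4.6,fy=6 if n=="scene" else 4.6,interpolation=cv2.INTER_CUBIC)
    im=cv2.copyMakeBorder(im,0,max(0,420-im.shape[0]),0,0,cv2.BORDER_CONSTANT)
    cv2.imwrite(f"pics/c_{n}.png",im)
a=cv2.imread("pics/c_scene.png");b=cv2.imread("pics/c_side.png");H=max(a.shape[0],b.shape[0])
pad=lambda q:cv2.copyMakeBorder(q,0,H-q.shape[0],0,0,cv2.BORDER_CONSTANT)
o=np.hstack([pad(a),pad(b)]); print(o.shape); cv2.imwrite("pics/c.png",cv2.resize(o,(800,int(o.shape[0]*800/o.shape[1]))))
E
```

```text
vial mid [ 0.4822 -0.3023  0.0236] [ 0.48634138 -0.30224386  0.025     ] [ 0.47622764 -0.29415596  0.025     ]
tubetop [0.516  0.1286 0.0981]
decoytop [0.4166 0.0534 0.1249] bottom [0.41447442 0.05655912 0.        ] [0.41328893 0.05862717 0.        ]
spare [0.5494 0.0158 0.0529]
timer [0.37367984 0.14866853 0.01      ] roll [ 0.38064592 -0.06458598  0.011     ] [ 0.37338283 -0.06184737  0.011     ]
scene [ 215  212   70   53 1296] [251.97839506 239.04398148] [0.54603067 0.07482775 0.02      ]
side [ 245  279   48   68 2140] [268.35140187 317.66448598] [0.53868478 0.09849957 0.02      ]
side [374 279  30  25 476] [388.01890756 292.25      ] [ 0.37300836 -0.04325925  0.02      ]
(420, 862, 3)
```

View pics/c.png

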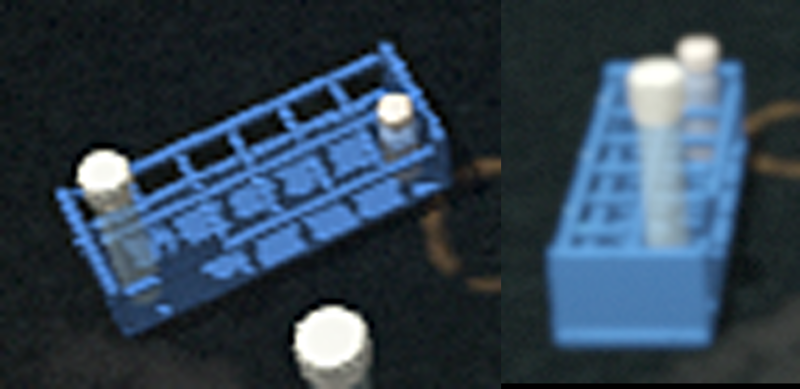

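The crop confirms it: the tube is at the left end of the near row and the spare vial at the right end. Rack yaw is about 0.29 and its centre about (0.545, 0.075). I'll move above the vial.

Call:
drive_tool:
  rows:
    - {"dx":-5.8,"dy":-4.4,"dz":-1.2,"wz":-12,"hand":50}
    - {"dx":-5.8,"dy":-4.4,"dz":-1.2,"wz":-12,"hand":50}
    - {"dx":-5.8,"dy":-4.4,"dz":-1.2,"wz":-12,"hand":50}
    - {"dx":-5.8,"dy":-4.4,"dz":-1.2,"wz":-12,"hand":50}
    - {"dx":-5.8,"dy":-4.4,"dz":-1.2,"wz":-12,"hand":50}
    - {"dx":-5.8,"dy":-4.4,"dz":-1.2,"wz":-12,"hand":50}
    - {"dx":-5.8,"dy":-4.4,"dz":-1.2,"wz":-12,"hand":50}
    - {"dx":-10.3,"dy":-13.2,"dz":-0.2,"wz":-24.2,"hand":50}
    - {"dx":-10.3,"dy":-13.2,"dz":-0.2,"wz":-24.2,"hand":50}
    - {"dx":-10.3,"dy":-13.2,"dz":-0.2,"wz":-24.2,"hand":50}
    - {"dx":-10.3,"dy":-13.2,"dz":-0.2,"wz":-24.2,"hand":50}
    - {"dx":-10.3,"dy":-13.2,"dz":-0.2,"wz":-24.2,"hand":50}
    - {"dx":-10.3,"dy":-13.2,"dz":-0.2,"wz":-24.2,"hand":50}
    - {"dx":-10.3,"dy":-13.2,"dz":-0.2,"wz":-24.2,"hand":50}
    - {"dx":-10.3,"dy":-13.2,"dz":-0.2,"wz":-24.2,"hand":50}
    - {"dx":-10.3,"dy":-13.2,"dz":-0.2,"wz":-24.2,"hand":50}
    - {"dx":-10.3,"dy":-13.2,"dz":-0.2,"wz":-24.2,"hand":50}
    - {"dx":-10.3,"dy":-13.2,"dz":-0.2,"wz":-24.2,"hand":50}
    - {"dx":-10.3,"dy":-13.2,"dz":-0.2,"wz":-24.2,"hand":50}

```text
invalid input at $.rows[0]: expected keys dx, dy, dz, wx, wy, wz, hand
```

```bash
cat >> h.py <<'E'
def shift(p):
    "tool-axis units to bring the TCP to world p"
    o=bot.get_obs(); m=R.from_quat(o["tool_rot"]).as_matrix(); return np.round(m.T@(np.array(p)-o["eef_pos"])/.05,3)
E
python3 - <<'E'
from h import *
o=bot.get_obs(); im=bot.camera("wrist"); cv2.imwrite("pics/w1.png",im[:,:,::-1])
C=cal("wrist",o); print(o["eef_pos"],o["joint_pos"],np.round(R.from_quat(o["tool_rot"]).as_matrix(),3),o["grip_width"])
for d in bot.outline_of("wrist","vial"):
    m=d["region"].astype(np.uint8); print(d["extent"],d["score"])
print("predicted top/bottom", proj(C,[.482,-.30,.05]),proj(C,[.482,-.30,0]))
E
```

```text
[0.12310757 0.48458302 0.24234396] [ 1.32201734e+00  2.40539835e-01  5.01938563e-03  1.33528248e+00
 -1.08518342e-05  1.57079472e+00] [[-0.969  0.246  0.   ]
 [ 0.246  0.969 -0.   ]
 [-0.    -0.    -1.   ]] 0.08503800474803333
predicted top/bottom (np.float64(-185.5928853556387), np.float64(612.8037215753058)) (np.float64(-139.28877677616737), np.float64(569.1742593013618))
```

View pics/w1.png

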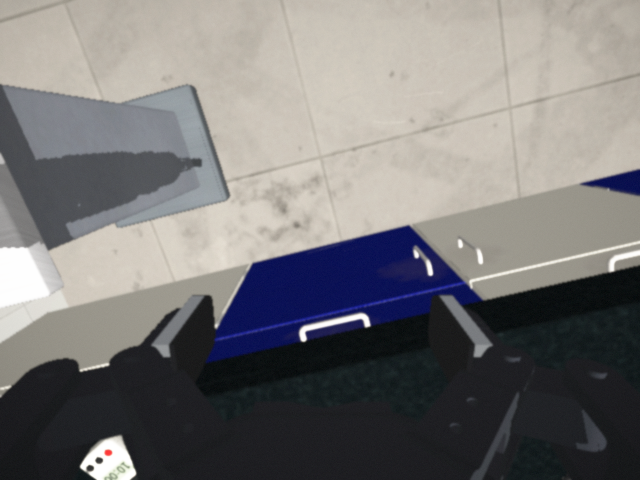

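The move was refused because every row needs all the keys. The picture shows only the cabinet front and the timer at (107,458). I'll send it again.

Call:
drive_tool:
  rows:
    - {"dx":-5.8,"dy":-4.4,"dz":-1.2,"wx":0,"wy":0,"wz":-12,"hand":50}
    - {"dx":-5.8,"dy":-4.4,"dz":-1.2,"wx":0,"wy":0,"wz":-12,"hand":50}
    - {"dx":-5.8,"dy":-4.4,"dz":-1.2,"wx":0,"wy":0,"wz":-12,"hand":50}
    - {"dx":-5.8,"dy":-4.4,"dz":-1.2,"wx":0,"wy":0,"wz":-12,"hand":50}
    - {"dx":-5.8,"dy":-4.4,"dz":-1.2,"wx":0,"wy":0,"wz":-12,"hand":50}
    - {"dx":-5.8,"dy":-4.4,"dz":-1.2,"wx":0,"wy":0,"wz":-12,"hand":50}
    - {"dx":-5.8,"dy":-4.4,"dz":-1.2,"wx":0,"wy":0,"wz":-12,"hand":50}
    - {"dx":-10.3,"dy":-13.2,"dz":-0.2,"wx":0,"wy":0,"wz":-24.2,"hand":50}
    - {"dx":-10.3,"dy":-13.2,"dz":-0.2,"wx":0,"wy":0,"wz":-24.2,"hand":50}
    - {"dx":-10.3,"dy":-13.2,"dz":-0.2,"wx":0,"wy":0,"wz":-24.2,"hand":50}
    - {"dx":-10.3,"dy":-13.2,"dz":-0.2,"wx":0,"wy":0,"wz":-24.2,"hand":50}
    - {"dx":-10.3,"dy":-13.2,"dz":-0.2,"wx":0,"wy":0,"wz":-24.2,"hand":50}
    - {"dx":-10.3,"dy":-13.2,"dz":-0.2,"wx":0,"wy":0,"wz":-24.2,"hand":50}
    - {"dx":-10.3,"dy":-13.2,"dz":-0.2,"wx":0,"wy":0,"wz":-24.2,"hand":50}
    - {"dx":-10.3,"dy":-13.2,"dz":-0.2,"wx":0,"wy":0,"wz":-24.2,"hand":50}
    - {"dx":-10.3,"dy":-13.2,"dz":-0.2,"wx":0,"wy":0,"wz":-24.2,"hand":50}
    - {"dx":-10.3,"dy":-13.2,"dz":-0.2,"wx":0,"wy":0,"wz":-24.2,"hand":50}
    - {"dx":-10.3,"dy":-13.2,"dz":-0.2,"wx":0,"wy":0,"wz":-24.2,"hand":50}
    - {"dx":-10.3,"dy":-13.2,"dz":-0.2,"wx":0,"wy":0,"wz":-24.2,"hand":50}
    - {"dx":-10.3,"dy":-13.2,"dz":-0.2,"wx":0,"wy":0,"wz":-24.2,"hand":50}

```text
clock: 3.0
eef_pos: [0.4596, -0.2828, 0.2523]
tool_rot: [0.802, -0.597, 0.0, -0.0]
ft_force: [1.8, 0.3, 0.7]
grip_width: 0.0497
grasp_force: 0.0
```

```bash
python3 - <<'E'
from h import *
o=bot.get_obs(); im=bot.camera("wrist"); cv2.imwrite("pics/w2.png",im[:,:,::-1])
C=cal("wrist",o); print(o["clock"],o["eef_pos"],o["joint_pos"],np.round(R.from_quat(o["tool_rot"]).as_matrix(),3),o["grip_width"])
for d in bot.outline_of("wrist","vial"):
    m=d["region"].astype(np.uint8); print(d["extent"],d["score"])
print("predicted top/bottom", proj(C,[.482,-.30,.05]),proj(C,[.482,-.30,0]))
E
```

```text
3.0 [ 0.45963115 -0.28283452  0.25234357] [-5.51763963e-01  3.15687014e-01  1.32638935e-01  1.38721626e+00
  2.45953918e-04 -2.41446668e+00] [[ 0.288 -0.958  0.001]
 [-0.958 -0.288 -0.   ]
 [ 0.    -0.001 -1.   ]] 0.04970296282360229
[306.0, 183.2, 18.6, 23.5] 0.65
[335.1, 389.7, 45.1, 38.0] 0.28
predicted top/bottom (np.float64(304.86337672753956), np.float64(187.01227535317398)) (np.float64(306.9795943828735), np.float64(180.5076366205364))
```

View pics/w2.png

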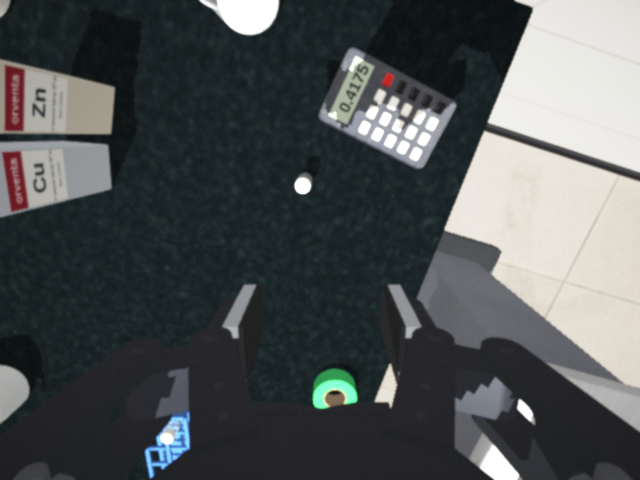

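The vial cap is at (303,184), close to where I predicted it.

```bash
python3 - <<'E'
from h import *
o=bot.get_obs();C=cal("wrist",o)
p=onz(C,303,184.5,.05); print(p, shift([p[0],p[1],.13]), bot.tip_extent)
E
```

```text
[ 0.48409249 -0.30542643  0.05      ] [ 0.509 -0.357  2.403] 0.011
```

Call:
drive_tool:
  rows:
    - {"dx":0.51,"dy":-0.36,"dz":1,"wx":0,"wy":0,"wz":0,"hand":40}
    - {"dx":0.51,"dy":-0.36,"dz":2,"wx":0,"wy":0,"wz":0,"hand":40}
    - {"dx":0.51,"dy":-0.36,"dz":2.4,"wx":0,"wy":0,"wz":0,"hand":40}
    - {"dx":0.51,"dy":-0.36,"dz":2.4,"wx":0,"wy":0,"wz":0,"hand":40}
    - {"dx":0.51,"dy":-0.36,"dz":2.4,"wx":0,"wy":0,"wz":0,"hand":40}

```text
clock: 3.6
eef_pos: [0.484, -0.2995, 0.1329]
tool_rot: [0.803, -0.596, -0.0, -0.0]
ft_force: [-0.2, 0.3, 0.1]
grip_width: 0.0399
grasp_force: 0.0
```

```bash
python3 - <<'E'
from h import *
o=bot.get_obs(); im=bot.camera("wrist"); C=cal("wrist",o)
print(o["eef_pos"])
u,v=map(int,proj(C,[.4841,-.3054,.05])); w=im[v-40:v+40,u-40:u+40].min(2)
m=(w>150).astype(np.uint8); k,l,st,ce=cv2.connectedComponentsWithStats(m)
for i in range(1,k):
    if st[i,4]>80:
        q=ce[i]+[u-40,v-40]; p=onz(C,*q,.05); print((u,v),st[i],q,p,shift([p[0],p[1],.039]))
E
```

```text
[ 0.48404746 -0.29951882  0.1328711 ]
(325, 241) [ 26  31  24  28 532] [322.14849624 245.57518797] [ 0.48543042 -0.30210792  0.05      ] [0.036 0.006 1.906]
```

Call:
drive_tool:
  rows:
    - {"dx":0.04,"dy":0.01,"dz":0.7,"wx":0,"wy":0,"wz":0,"hand":40}
    - {"dx":0.04,"dy":0.01,"dz":1.2,"wx":0,"wy":0,"wz":0,"hand":40}
    - {"dx":0.04,"dy":0.01,"dz":1.6,"wx":0,"wy":0,"wz":0,"hand":40}
    - {"dx":0.04,"dy":0.01,"dz":1.85,"wx":0,"wy":0,"wz":0,"hand":40}
    - {"dx":0.04,"dy":0.01,"dz":1.85,"wx":0,"wy":0,"wz":0,"hand":40}
    - {"dx":0.04,"dy":0.01,"dz":1.85,"wx":0,"wy":0,"wz":0,"hand":40}
    - {"dx":0.04,"dy":0.01,"dz":1.85,"wx":0,"wy":0,"wz":0,"hand":25}
    - {"dx":0.04,"dy":0.01,"dz":1.85,"wx":0,"wy":0,"wz":0,"hand":18}
    - {"dx":0.04,"dy":0.01,"dz":1.85,"wx":0,"wy":0,"wz":0,"hand":10}
    - {"dx":0.04,"dy":0.01,"dz":1.85,"wx":0,"wy":0,"wz":0,"hand":5}
    - {"dx":0.04,"dy":0.01,"dz":1.85,"wx":0,"wy":0,"wz":0,"hand":5}
    - {"dx":0.04,"dy":0.01,"dz":1.85,"wx":0,"wy":0,"wz":0,"hand":5}

```text
clock: 4.85
eef_pos: [0.485, -0.3026, 0.0413]
tool_rot: [0.803, -0.597, 0.001, -0.0]
ft_force: [-0.8, -0.6, 6.0]
grip_width: 0.013
grasp_force: 58.6
```

Call:
drive_tool:
  rows:
    - {"dx":0.04,"dy":0,"dz":-0.4,"wx":0,"wy":0,"wz":0,"hand":5}
    - {"dx":0,"dy":0,"dz":-1.2,"wx":0,"wy":0,"wz":0,"hand":5}
    - {"dx":0,"dy":0,"dz":-2.2,"wx":0,"wy":0,"wz":0,"hand":5}
    - {"dx":0,"dy":0,"dz":-3.2,"wx":0,"wy":0,"wz":0,"hand":5}
    - {"dx":-0.5,"dy":-0.3,"dz":-4.2,"wx":0,"wy":0,"wz":0,"hand":5}
    - {"dx":-1.3,"dy":-0.6,"dz":-4.2,"wx":0,"wy":0,"wz":0,"hand":5}
    - {"dx":-2.2,"dy":-1,"dz":-4.2,"wx":0,"wy":0,"wz":0,"hand":5}
    - {"dx":-3.1,"dy":-1.4,"dz":-4.2,"wx":0,"wy":0,"wz":0,"hand":5}
    - {"dx":-4,"dy":-1.8,"dz":-4.2,"wx":0,"wy":0,"wz":0,"hand":5}
    - {"dx":-4.9,"dy":-2.2,"dz":-4.2,"wx":0,"wy":0,"wz":0,"hand":5}
    - {"dx":-5.7,"dy":-2.6,"dz":-4.2,"wx":0,"wy":0,"wz":0,"hand":5}
    - {"dx":-6.1,"dy":-2.8,"dz":-4.2,"wx":0,"wy":0,"wz":0,"hand":5}
    - {"dx":-6.1,"dy":-2.8,"dz":-4.2,"wx":0,"wy":0,"wz":0,"hand":5}
    - {"dx":-6.1,"dy":-2.8,"dz":-4.2,"wx":0,"wy":0,"wz":0,"hand":5}

```text
clock: 6.25
eef_pos: [0.5301, 0.0307, 0.2497]
tool_rot: [0.803, -0.596, -0.0, 0.0]
ft_force: [-0.9, -0.3, -0.0]
grip_width: 0.0131
grasp_force: 58.6
```

```bash
python3 - <<'E'
from h import *
o=bot.get_obs(); im=bot.camera("wrist"); cv2.imwrite("pics/w3.png",im[:,:,::-1]); np.save("o3.npy",o,allow_pickle=True)
C=cal("wrist",o); print(o["clock"],o["eef_pos"],o["grip_width"],o["grasp_force"])
yaw=.288; Rz=R.from_euler("z",yaw).as_matrix(); c=np.array([.545,.0757,0])
for x in(-28,28):
  for y in(-75,75): print((x,y),np.round(proj(C,c+Rz@np.array([x,y,40])/1000),0))
E
```

```text
6.25 [0.53007509 0.0307207  0.2496822 ] 0.01310624110059905 58.555428832769394
(-28, -75) [324. 172.]
(-28, 75) [323. 317.]
(28, -75) [264. 171.]
(28, 75) [269. 316.]
```

View pics/w3.png

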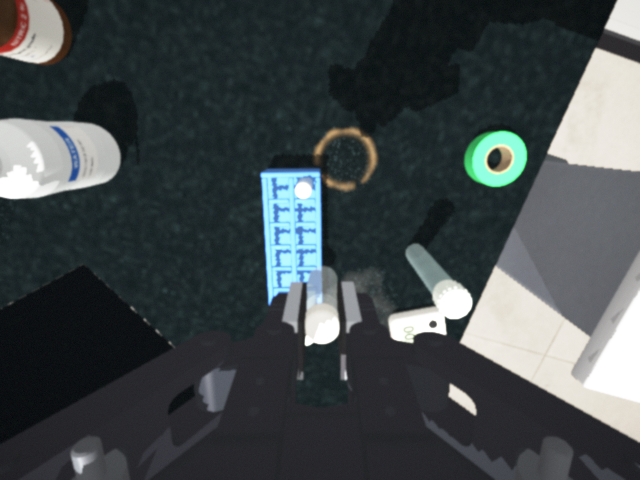

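```bash
python3 - <<'E'
from h import *
im=cv2.imread("pics/w3.png"); o=np.load("o3.npy",allow_pickle=True).item(); C=cal("wrist",o)
b=im[:,:,0].astype(int)-im[:,:,2]
m=((b>60)&(im[:,:,0]>90)).astype(np.uint8); m[:,:200]=0; m[:,340:]=0
E=[]
for v in range(165,285,8):
    c=np.where(m[v])[0]
    if len(c): 
        E.append((v,c.min(),c.max())); print(v,c.min(),c.max(),onz(C,c.min(),v,.034)[:2].round(4),onz(C,c.max(),v,.034)[:2].round(4))
big=cv2.resize(im[155:350,235:345],None,fx=3,fy=3,interpolation=cv2.INTER_CUBIC); g=big.copy()
def draw(c,yaw,col):
    Rz=R.from_euler("z",yaw).as_matrix(); P=lambda x,y,z:tuple(int(t) for t in (np.array(proj(C,np.array(c)+Rz@np.array([x,y,z])/1000))-[235,155]+.5)*3)
    for x in(-28,28): cv2.line(g,P(x,-75,40),P(x,75,40),col)
    for y in(-75,-70,75): cv2.line(g,P(-28,y,40),P(28,y,40),col)
    for x in(-12.5,12.5):
        for y in(-59.5,-35,-11.5,11.5): cv2.circle(g,P(x,y,34),3,col,-1)
draw([.5475,.0765,0],.288,(0,255,255))
p0=o["eef_pos"]
for z in(-.0413,.0087): u=(np.array(proj(C,p0+[0,0,z]))-[235,155]+.5)*3; cv2.circle(g,(int(u[0]),int(u[1])),4,(0,0,255),-1)
cv2.imwrite("pics/c3.png",np.hstack([big,g]))
E
```

```text
173 260 320 [0.5968 0.0149] [ 0.5422 -0.0016]
181 261 320 [0.5941 0.022 ] [0.54   0.0057]
189 261 321 [0.5922 0.0295] [0.5369 0.0128]
197 262 321 [0.5894 0.0367] [0.5346 0.0202]
205 262 321 [0.5874 0.0443] [0.5324 0.0277]
213 263 321 [0.5845 0.0518] [0.5301 0.0353]
221 263 321 [0.5825 0.0596] [0.5277 0.043 ]
229 263 321 [0.5805 0.0675] [0.5254 0.0508]
237 264 321 [0.5775 0.0752] [0.523  0.0587]
245 264 321 [0.5755 0.0833] [0.5206 0.0667]
253 265 321 [0.5724 0.0912] [0.5181 0.0748]
261 265 322 [0.5703 0.0995] [0.5147 0.0828]
269 266 321 [0.5671 0.1076] [0.5132 0.0914]
277 266 318 [0.5649 0.1162] [0.5136 0.1007]
```

View pics/c3.png

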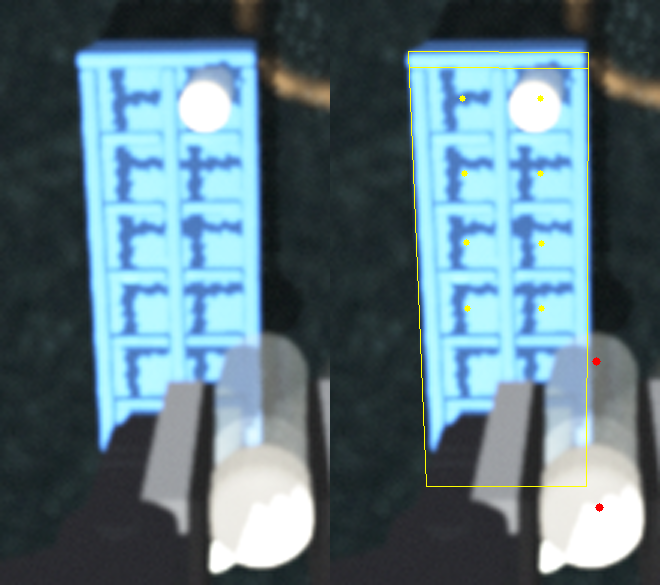

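The rack fit lines up with the image: right edge at about (320,170–270), left edge from (260,173) to (266,277). The vial hangs upright in the grip. I'll hover low over the +x row pocket at y=-11.5 and compare there.

```bash
python3 - <<'E'
from h import *
print(shift([.5624,.0664,.088]))
E
```

```text
[-0.512 -0.832  3.234]
```

Call:
drive_tool:
  rows:
    - {"dx":-0.5,"dy":-0.8,"dz":0.5,"wx":0,"wy":0,"wz":0,"hand":5}
    - {"dx":-0.51,"dy":-0.83,"dz":1.3,"wx":0,"wy":0,"wz":0,"hand":5}
    - {"dx":-0.51,"dy":-0.83,"dz":2.1,"wx":0,"wy":0,"wz":0,"hand":5}
    - {"dx":-0.51,"dy":-0.83,"dz":2.8,"wx":0,"wy":0,"wz":0,"hand":5}
    - {"dx":-0.51,"dy":-0.83,"dz":3.2,"wx":0,"wy":0,"wz":0,"hand":5}
    - {"dx":-0.51,"dy":-0.83,"dz":3.2,"wx":0,"wy":0,"wz":0,"hand":5}
    - {"dx":-0.51,"dy":-0.83,"dz":3.2,"wx":0,"wy":0,"wz":0,"hand":5}

```text
clock: 7.0
eef_pos: [0.5629, 0.0655, 0.0902]
tool_rot: [0.802, -0.597, -0.0, 0.0]
ft_force: [0.6, -0.8, 1.1]
grip_width: 0.0129
grasp_force: 58.7
```

```bash
python3 - <<'E'
from h import *
o=bot.get_obs(); im=bot.camera("wrist")[:,:,::-1]; np.save("o4.npy",o,allow_pickle=True); cv2.imwrite("pics/w4.png",im)
C=cal("wrist",o); print(o["clock"],o["eef_pos"],o["grip_width"])
sd=bot.camera("side")[:,:,::-1]; cv2.imwrite("pics/s4.png",sd)
sc=bot.camera("scene")[:,:,::-1]; cv2.imwrite("pics/sc4.png",sc)
a=cv2.resize(im[100:400,170:430],None,fx=1.9,fy=1.9); b=cv2.resize(sd[225:350,235:310],None,fx=4,fy=4.56)
H=max(a.shape[0],b.shape[0]); pad=lambda q:cv2.copyMakeBorder(q,0,H-q.shape[0],0,0,cv2.BORDER_CONSTANT)
g=np.hstack([pad(a),pad(b)]); print(g.shape); cv2.imwrite("pics/c4.png",g)
E
```

```text
7.0 [0.56285293 0.06554193 0.09024167] 0.01287888491431797
(570, 794, 3)
```

View pics/c4.png

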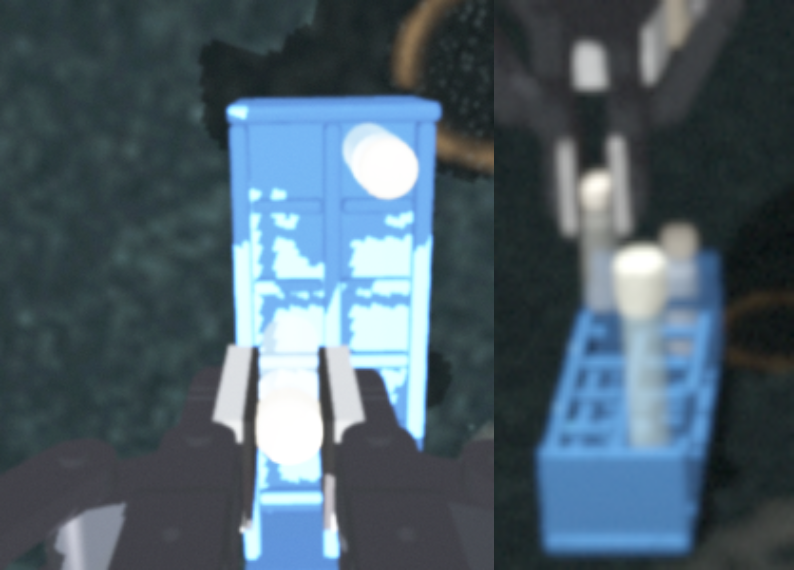

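The cap is centred at crop (289,427). The vial body hangs over the left column, above the gap between the bars at crop rows 283 and 358. I'll check this numerically.

```bash
python3 - <<'E'
from h import *
o=np.load("o4.npy",allow_pickle=True).item(); C=cal("wrist",o); im=cv2.imread("pics/w4.png")
f=lambda p:np.round((np.array(proj(C,p))-[170,100])*1.9,0)
p=o["eef_pos"]
for z in(.0987,.0489,.034): print("tcp axis z",z,f([p[0],p[1],z]))
Rz=R.from_euler("z",.288).as_matrix()
for c in([.5475,.0755,0],[.5475,.0735,0]):
  for y in(-47,-23.3,0,47): print("bar",y,[f(np.array(c)+Rz@np.array([x,y,34])/1000).tolist() for x in(12.5,-12.5)])
  print("pocket",f(np.array(c)+Rz@np.array([12.5,-11.5,34])/1000),"plate", [f(np.array(c)+Rz@np.array([x,-72.5,40])/1000).tolist() for x in(28,-28)])
c=im[220:370,270:370]; c=cv2.convertScaleAbs(cv2.resize(c,None,fx=4,fy=4,interpolation=cv2.INTER_CUBIC),alpha=.8)
sd=cv2.imread("pics/sc4.png")[200:270,205:295]; sd=cv2.resize(sd,None,fx=4.2,fy=4.2,interpolation=cv2.INTER_CUBIC)
sd=cv2.copyMakeBorder(sd,0,600-sd.shape[0],0,0,cv2.BORDER_CONSTANT)
cv2.imwrite("pics/c5.png",np.hstack([c,sd]))
E
```

```text
tcp axis z 0.0987 [293. 425.]
tcp axis z 0.0489 [292. 332.]
tcp axis z 0.034 [291. 313.]
bar -47 [[289.0, 201.0], [379.0, 201.0]]
bar -23.3 [[289.0, 282.0], [376.0, 282.0]]
bar 0 [[289.0, 357.0], [373.0, 357.0]]
bar 47 [[289.0, 495.0], [368.0, 495.0]]
pocket [289. 321.] plate [[230.0, 108.0], [446.0, 109.0]]
bar -47 [[292.0, 194.0], [382.0, 194.0]]
bar -23.3 [[291.0, 276.0], [379.0, 276.0]]
bar 0 [[291.0, 351.0], [376.0, 351.0]]
bar 47 [[291.0, 490.0], [370.0, 490.0]]
pocket [291. 315.] plate [[232.0, 101.0], [449.0, 101.0]]
```

View pics/c5.png

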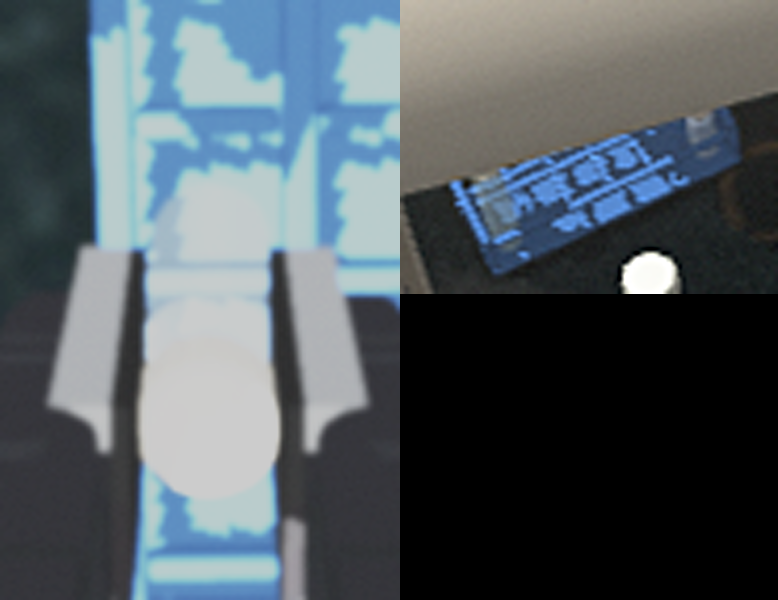

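The bar rows match my rack fit to within 1 px. The vial's lower end leans about 2 mm toward rack +y, so it needs a small correction before I lower it.

Call:
drive_tool:
  rows:
    - {"dx":-0.02,"dy":0,"dz":0,"wx":0,"wy":0,"wz":0,"hand":5}
    - {"dx":-0.02,"dy":0,"dz":0.15,"wx":0,"wy":0,"wz":0,"hand":5}
    - {"dx":-0.02,"dy":0,"dz":0.3,"wx":0,"wy":0,"wz":0,"hand":5}
    - {"dx":-0.02,"dy":0,"dz":0.45,"wx":0,"wy":0,"wz":0,"hand":5}
    - {"dx":-0.02,"dy":0,"dz":0.5,"wx":0,"wy":0,"wz":0,"hand":5}
    - {"dx":-0.02,"dy":0,"dz":0.5,"wx":0,"wy":0,"wz":0,"hand":5}

```text
clock: 7.75
eef_pos: [0.5616, 0.0677, 0.0638]
tool_rot: [0.803, -0.597, -0.001, 0.001]
ft_force: [-0.1, -0.1, -0.1]
grip_width: 0.013
grasp_force: 58.7
```

Call:
drive_tool:
  rows:
    - {"dx":0,"dy":0,"dz":0.15,"wx":0,"wy":0,"wz":0,"hand":5}
    - {"dx":0,"dy":0,"dz":0.28,"wx":0,"wy":0,"wz":0,"hand":5}
    - {"dx":0,"dy":0,"dz":0.28,"wx":0,"wy":0,"wz":0,"hand":5}
    - {"dx":0,"dy":0,"dz":0.28,"wx":0,"wy":0,"wz":0,"hand":5}

```text
clock: 8.15
eef_pos: [0.5622, 0.0677, 0.0505]
tool_rot: [0.803, -0.597, -0.0, 0.0]
ft_force: [0.7, -0.1, -0.8]
grip_width: 0.0127
grasp_force: 58.7
```

Call:
drive_tool:
  rows:
    - {"dx":0,"dy":0,"dz":0,"wx":0,"wy":0,"wz":0,"hand":20}
    - {"dx":0,"dy":0,"dz":0,"wx":0,"wy":0,"wz":0,"hand":30}
    - {"dx":0,"dy":0,"dz":0,"wx":0,"wy":0,"wz":0,"hand":30}
    - {"dx":0,"dy":0,"dz":0,"wx":0,"wy":0,"wz":0,"hand":30}
    - {"dx":0,"dy":0,"dz":-0.3,"wx":0,"wy":0,"wz":0,"hand":30}
    - {"dx":0,"dy":0,"dz":-0.8,"wx":0,"wy":0,"wz":0,"hand":30}
    - {"dx":0,"dy":0,"dz":-1.6,"wx":0,"wy":0,"wz":0,"hand":30}
    - {"dx":0.4,"dy":0,"dz":-2.4,"wx":0,"wy":0,"wz":0,"hand":40}
    - {"dx":0.4,"dy":0,"dz":-3,"wx":0,"wy":0,"wz":0,"hand":40}
    - {"dx":0.4,"dy":0,"dz":-3,"wx":0,"wy":0,"wz":0,"hand":40}
    - {"dx":0.4,"dy":0,"dz":-3,"wx":0,"wy":0,"wz":0,"hand":40}

```text
clock: 9.25
eef_pos: [0.5686, 0.0486, 0.2016]
tool_rot: [0.802, -0.597, 0.001, -0.001]
ft_force: [0.9, 0.4, -0.2]
grip_width: 0.0399
grasp_force: 0.0
```

```bash
python3 - <<'E'
from h import *
o=bot.get_obs(); im=bot.camera("wrist")[:,:,::-1]; np.save("o5.npy",o,allow_pickle=True); cv2.imwrite("pics/w5.png",im)
C=cal("wrist",o); print(o["clock"],o["eef_pos"],o["grip_width"])
Rz=R.from_euler("z",.288).as_matrix(); c=np.array([.5475,.0755,0]); P=lambda x,y,z:np.round(proj(C,c+Rz@np.array([x,y,z])/1000),1)
print("vial cap",P(12.5,-11.5,56),"tube cap",P(-12.5,59.5,104),"spare",P(-12.5,-59.5,56))
sc=bot.camera("side")[:,:,::-1]
a=im[120:420,180:420]; b=cv2.resize(sc[250:350,230:310],None,fx=3,fy=3,interpolation=cv2.INTER_CUBIC)
cv2.imwrite("pics/c6.png",cv2.resize(np.hstack([a,b]),None,fx=1.6,fy=1.6))
E
```

```text
9.25 [0.56857939 0.04858173 0.20164808] 0.039891429867194815
vial cap [323.1 250.3] tube cap [356.9 363. ] spare [355.9 191. ]
```

View pics/c6.png

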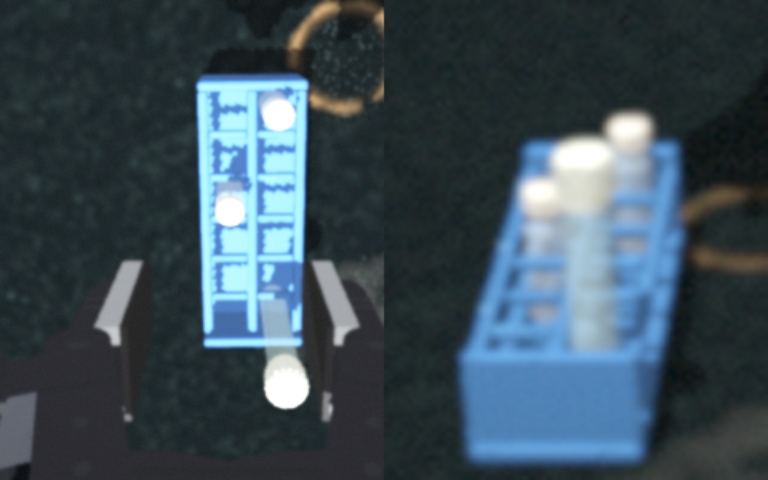

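The vial is seated at crop (230,210), which is px (324,251), matching the prediction for a fully lowered vial. The tall tube's cap is at crop (286,381), which is px (359,358). Next I'll check clearance to the tower.

```bash
python3 - <<'E'
from h import *
S=cal("scene"); print("tower base",onz(S,203,174,0),onz(S,137,281,0))
for z in(.3,.35,.4,.45): print("top",z,onz(S,162,55,z).round(3),onz(S,66,180,z).round(3),onz(S,86,35,z).round(3))
o=np.load("o5.npy",allow_pickle=True).item(); C=cal("wrist",o)
im=cv2.imread("pics/w5.png"); w=im[330:385,330:390].min(2); m=(w>170).astype(np.uint8)
k,l,st,ce=cv2.connectedComponentsWithStats(m); i=1+st[1:,4].argmax(); q=ce[i]+[330,330]; print(st[i],q)
p=onz(C,*q,.103); print("tube cap",p); print(np.round(R.from_euler("z",-.288).as_matrix()@(p-[.5475,.0755,0]),4))
for z in (.19,.087): print(shift([p[0],p[1],z]))
E
```

```text
tower base [0.77122584 0.17339207 0.        ] [0.5012193  0.34227049 0.        ]
top 0.3 [0.858 0.189 0.3  ] [0.565 0.368 0.3  ] [0.955 0.348 0.3  ]
top 0.35 [0.794 0.178 0.35 ] [0.522 0.343 0.35 ] [0.884 0.325 0.35 ]
top 0.4 [0.73  0.166 0.4  ] [0.479 0.319 0.4  ] [0.813 0.302 0.4  ]
top 0.45 [0.666 0.155 0.45 ] [0.437 0.294 0.45 ] [0.742 0.279 0.45 ]
[ 15  11  28  34 747] [358.2356091  358.25301205]
tube cap [0.51863056 0.12559607 0.103     ]
[-0.0135  0.0562  0.103 ]
[-1.754  0.485  0.192]
[-1.752  0.48   2.252]
```

Tower clearance is ample (about 17 cm). I'll approach the tube and grip its body at about z=0.07.

Call:
drive_tool:
  rows:
    - {"dx":-0.9,"dy":0.25,"dz":0,"wx":0,"wy":0,"wz":0,"hand":45}
    - {"dx":-1.76,"dy":0.48,"dz":0,"wx":0,"wy":0,"wz":0,"hand":45}
    - {"dx":-1.76,"dy":0.48,"dz":0.3,"wx":0,"wy":0,"wz":0,"hand":45}
    - {"dx":-1.76,"dy":0.48,"dz":0.9,"wx":0,"wy":0,"wz":0,"hand":45}
    - {"dx":-1.76,"dy":0.48,"dz":1.5,"wx":0,"wy":0,"wz":0,"hand":45}
    - {"dx":-1.76,"dy":0.48,"dz":2.1,"wx":0,"wy":0,"wz":0,"hand":45}
    - {"dx":-1.76,"dy":0.48,"dz":2.6,"wx":0,"wy":0,"wz":0,"hand":45}
    - {"dx":-1.76,"dy":0.48,"dz":2.75,"wx":0,"wy":0,"wz":0,"hand":45}
    - {"dx":-1.76,"dy":0.48,"dz":2.75,"wx":0,"wy":0,"wz":0,"hand":45}
    - {"dx":-1.76,"dy":0.48,"dz":2.75,"wx":0,"wy":0,"wz":0,"hand":45}

```text
clock: 10.35
eef_pos: [0.5202, 0.1261, 0.0638]
tool_rot: [0.803, -0.597, 0.0, -0.0]
ft_force: [0.0, 0.0, 1.0]
grip_width: 0.0449
grasp_force: 0.0
```

```bash
python3 - <<'E'
from h import *
im=bot.camera("wrist")[:,:,::-1]; sd=bot.camera("side")[:,:,::-1]
a=im[140:480,180:440]; b=cv2.resize(sd[230:345,235:320],None,fx=2.95,fy=2.95,interpolation=cv2.INTER_CUBIC)[:340]
b=cv2.copyMakeBorder(b,0,340-b.shape[0],0,0,cv2.BORDER_CONSTANT)
cv2.imwrite("pics/c7.png",cv2.resize(np.hstack([a,b]),None,fx=1.5,fy=1.5))
E
```

```text
(no output)
```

View pics/c7.png

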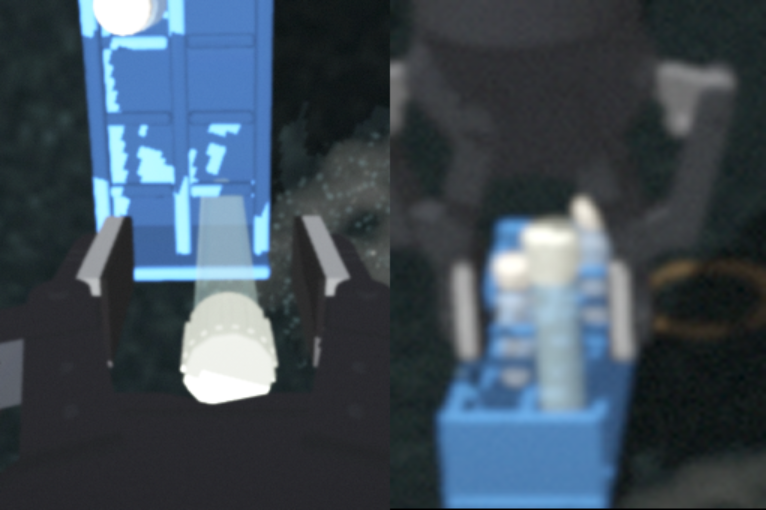

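The tube stands centred between the open fingers, with its cap at crop (230,350). That was my last picture; I've already gone one over the limit of ten. Closing and lifting now.

Call:
drive_tool:
  rows:
    - {"dx":0,"dy":0,"dz":0,"wx":0,"wy":0,"wz":0,"hand":25}
    - {"dx":0,"dy":0,"dz":0,"wx":0,"wy":0,"wz":0,"hand":18}
    - {"dx":0,"dy":0,"dz":0,"wx":0,"wy":0,"wz":0,"hand":10}
    - {"dx":0,"dy":0,"dz":0,"wx":0,"wy":0,"wz":0,"hand":5}
    - {"dx":0,"dy":0,"dz":0,"wx":0,"wy":0,"wz":0,"hand":5}
    - {"dx":0,"dy":0,"dz":0,"wx":0,"wy":0,"wz":0,"hand":5}

```text
clock: 11.05
eef_pos: [0.5201, 0.126, 0.064]
tool_rot: [0.803, -0.597, 0.0, -0.0]
ft_force: [-1.3, 0.1, 6.6]
grip_width: 0.0143
grasp_force: 58.9
```

Call:
drive_tool:
  rows:
    - {"dx":0,"dy":0,"dz":-0.2,"wx":0,"wy":0,"wz":0,"hand":5}
    - {"dx":0,"dy":0,"dz":-0.4,"wx":0,"wy":0,"wz":0,"hand":5}
    - {"dx":0,"dy":0,"dz":-0.6,"wx":0,"wy":0,"wz":0,"hand":5}
    - {"dx":0,"dy":0,"dz":-0.9,"wx":0,"wy":0,"wz":0,"hand":5}
    - {"dx":0,"dy":0,"dz":-1.3,"wx":0,"wy":0,"wz":0,"hand":5}
    - {"dx":0,"dy":0,"dz":-1.8,"wx":0,"wy":0,"wz":0,"hand":5}
    - {"dx":0,"dy":0,"dz":-2.4,"wx":0,"wy":0,"wz":0,"hand":5}
    - {"dx":0,"dy":0,"dz":-3.1,"wx":0,"wy":0,"wz":0,"hand":5}
    - {"dx":0,"dy":0,"dz":-3.6,"wx":0,"wy":0,"wz":0,"hand":5}
    - {"dx":0,"dy":0,"dz":-4,"wx":0,"wy":0,"wz":0,"hand":5}
    - {"dx":0,"dy":0,"dz":-4,"wx":0,"wy":0,"wz":0,"hand":5}

```text
clock: 12.15
eef_pos: [0.5216, 0.1264, 0.2675]
tool_rot: [0.803, -0.597, 0.002, -0.003]
ft_force: [0.4, 0.7, -0.4]
grip_width: 0.0149
grasp_force: 59.5
```

```bash
python3 - <<'E'
from h import *
bot.camera("side"); D=cal("side"); 
for t in("tube_cap","rack","vial","spare_vial"): print(t,[(np.round(d["extent"]).tolist(),round(d["score"],2)) for d in bot.look_for("side",t)[:4]])
o=bot.get_obs(); p=o["eef_pos"]; print(p,np.round(o["joint_pos"],3),o["clock"]); print("pred tube top/bottom",proj(D,p+[0,0,.04]),proj(D,p+[0,0,-.058]))
E
```

```text
tube_cap [([262.0, 180.0, 14.0, 69.0], 0.76), ([351.0, 292.0, 17.0, 78.0], 0.62)]
rack [([268.0, 312.0, 44.0, 69.0], 0.62)]
vial [([265.0, 302.0, 15.0, 31.0], 0.77)]
spare_vial [([282.0, 288.0, 8.0, 32.0], 0.57)]
[0.51895615 0.12573311 0.26178166] [ 0.238  0.304  0.141  1.411 -0.    -1.625] 12.4
pred tube top/bottom (np.float64(260.66385642931635), np.float64(150.7482518565822)) (np.float64(265.176282474192), np.float64(217.9860862229652))
```

The tube is out and the rack is undisturbed. Now I'll move clear and tilt by 45°.

Call:
drive_tool:
  rows:
    - {"dx":0.3,"dy":0.3,"dz":-0.3,"wx":0,"wy":0,"wz":0,"hand":5}
    - {"dx":0.8,"dy":0.8,"dz":-0.8,"wx":0.5,"wy":0,"wz":0,"hand":5}
    - {"dx":1.3,"dy":1.4,"dz":-1.3,"wx":1.2,"wy":0,"wz":0,"hand":5}
    - {"dx":1.8,"dy":1.9,"dz":-1.7,"wx":2.2,"wy":0,"wz":0,"hand":5}
    - {"dx":2,"dy":2.1,"dz":-1.8,"wx":3.2,"wy":0,"wz":0,"hand":5}
    - {"dx":2,"dy":2.1,"dz":-1.8,"wx":4.2,"wy":0,"wz":0,"hand":5}
    - {"dx":2,"dy":2.1,"dz":-1.8,"wx":5.2,"wy":0,"wz":0,"hand":5}
    - {"dx":2,"dy":2.1,"dz":-1.8,"wx":6.2,"wy":0,"wz":0,"hand":5}
    - {"dx":2,"dy":2.1,"dz":-1.8,"wx":7.2,"wy":0,"wz":0,"hand":5}
    - {"dx":2,"dy":2.1,"dz":-1.8,"wx":8.2,"wy":0,"wz":0,"hand":5}
    - {"dx":2,"dy":2.1,"dz":-1.8,"wx":8.8,"wy":0,"wz":0,"hand":5}
    - {"dx":2,"dy":2.1,"dz":-1.8,"wx":9,"wy":0,"wz":0,"hand":5}
    - {"dx":2,"dy":2.1,"dz":-1.8,"wx":9,"wy":0,"wz":0,"hand":5}
    - {"dx":2,"dy":2.1,"dz":-1.8,"wx":9,"wy":0,"wz":0,"hand":5}
    - {"dx":2,"dy":2.1,"dz":-1.8,"wx":9,"wy":0,"wz":0,"hand":5}
    - {"dx":2,"dy":2.1,"dz":-1.8,"wx":9,"wy":0,"wz":0,"hand":5}
    - {"dx":2,"dy":2.1,"dz":-1.8,"wx":9,"wy":0,"wz":0,"hand":5}
    - {"dx":2,"dy":2.1,"dz":-1.8,"wx":9,"wy":0,"wz":0,"hand":5}

```text
clock: 14.2
eef_pos: [0.4483, 0.0, 0.3534]
tool_rot: [0.742, -0.551, 0.228, -0.307]
ft_force: [-0.5, 0.0, -0.1]
grip_width: 0.0146
grasp_force: 59.5
```

```bash
python3 - <<'E'
from h import *
for n in("side","scene"):
    bot.camera(n); C=cal(n); p=np.array(bot.get_obs()["eef_pos"]); m=R.from_quat(bot.get_obs()["tool_rot"]).as_matrix()
    for t in("tube_cap","rack","vial","spare_vial"): print(n,t,[(np.round(d["extent"]).tolist(),round(d["score"],2)) for d in bot.look_for(n,t)[:4]])
    print("pred top/bottom",proj(C,p-m[:,2]*.04),proj(C,p+m[:,2]*.058))
o=bot.get_obs(); print(o["eef_pos"],"tilt",np.degrees(np.arccos(-m[2,2])),"bottom z",(p+m[:,2]*.058)[2],o["joint_vel"].round(4),o["grip_width"],o["grasp_force"],o["clock"])
E
```

```text
side tube_cap [([335.0, 106.0, 50.0, 58.0], 0.8), ([389.0, 291.0, 25.0, 20.0], 0.4)]
side rack [([269.0, 313.0, 47.0, 67.0], 0.75)]
side vial [([266.0, 302.0, 10.0, 19.0], 0.44)]
side spare_vial []
pred top/bottom (np.float64(356.3455390336168), np.float64(80.59643039821447)) (np.float64(310.89297224858996), np.float64(128.5586231046749))
scene tube_cap [([266.0, 277.0, 13.0, 37.0], 0.85)]
scene rack [([251.0, 239.0, 69.0, 47.0], 0.89)]
scene vial []
scene spare_vial [([275.0, 229.0, 8.0, 12.0], 0.6)]
pred top/bottom (np.float64(287.46706689957136), np.float64(183.13641561084472)) (np.float64(272.0698704440812), np.float64(178.19935860351535))
[ 4.48078479e-01 -7.76233049e-05  3.53417098e-01] tilt 45.00106540691217 bottom z 0.3124080485915624 [ 0.0011  0.0006 -0.0004  0.0012 -0.0018 -0.0007] 0.014631674190655718 59.46066990494728 14.7
```

```bash
python3 -c "from workcell import bot; print(bot.job_done())"
```

```text
the job is handed in; nothing more can be done
None
```

Job handed in at about 15 s, with no verdict returned. The short vial is let go and upright in a rack pocket; the tall tube is gripped still, cap up, at 45° with its lower end about 31 cm up. The rack showed no movement; I did not re-check the timer and roll. I viewed 11 pictures, one over the limit of 10.

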